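# Third hand for a coat-peg block

### The arm

A 7-joint arm with a two-finger parallel gripper is mounted at the origin on the work surface. World frame = base frame: x ahead of the robot, y to its left, z up, the work surface at z = 0. Lengths are in m, angles in rad, forces in N, time in s.
With the tool pointing down it reaches from about 0.425 to 0.925 m from the base axis. Payload 6.8 kg.
Tool frame: the origin (TCP) lies between the finger pads; the fingertips stand 14 mm ahead of it and the grasp point (between the pads) lies 5 mm behind it; z points along the fingers, y is the direction in which the jaws open and shut (so a half turn about z gives the same grasp; the last joint's range is limited). The gripper opens to 85 mm and grips with 20 to 120 N. Pads are 22 mm wide; open, the fingers measure 114 mm over their backs; the gripper's body (76 mm by 85 mm) begins 54 mm behind the grasp point. The pads swing forward as they close: fully open they stand 13 mm farther back than shut.
Start: joints at [-1.425, 0.477, 0.022, 1.555, -0.011, 1.109, -0.083], TCP at [0.169, 0.653, 0.245] pointing down, gripper open.
Joint ranges: [-2.96, 2.96], [-0.34, 2.1], [-1.41, 1.46], [0.24, 2.44], [-1.37, 4.51], [0.17, 1.92], [-2.96, 2.96]. Speed limits (rad/s): [2.39, 2.39, 3.14, 3.14, 3.14, 3.14, 3.14].

### API

Orientations are given as a unit quaternion [w, x, y, z].
In Python, from station import bot gives the robot as it stands.
- The arm moves only by the shell command python3 -m crank 'ROWS' [FORCE]. ROWS is JSON, a list of rows, each a list of 3 entries, a list of its own where there are three numbers: the shift along the tool's x, y, z in m, then the turn, a rotation vector about the tool's x, y, z in degrees, then the finger opening in m, from 0 to 0.0854. A call has 1 to 10 rows; each row shifts and turns the commanded pose from where the row before left it, along the tool's axes as they then stand; what a row does not reach is not made up. A row lasts 1/8 s, in which the tool goes at most 62.5 mm and 10.7 degrees, less where a joint would pass 70% of its speed; a pose out of reach is approached as far as the arm can. A call is refused whole if a number of a shift passes 0.0625 or a number of a turn 10.7, either way. A call with a gripper value outside its range is refused whole. The fingers move at their own pace and stop on an object; FORCE is the grip in N (left out, the last holds). Time passes only in rows, so rows that do not move let the fingers close. It gives the time, the measured TCP pose, the force and the opening at its end, in the units of the state.
- bot.get_obs(): the state, without advancing time (a new reading comes with each control period).
- bot.read_camera(name): name is "scene" or "top" or "wrist"; returns (picture, depth): 420x560x3 uint8, red, green, blue; 420x560 float32, m along the optical axis (not along the pixel's ray), 0 where there is no reading.
- bot.calibration(name): a dict with "fx", "fy", "cx", "cy" (pixels), "extrinsics" (4x4, takes a point from camera to world coordinates). Camera axes: x right, y down, z forward; pixel columns grow to the right and rows downward; lengths in m; the calibration is good to about 2 mm. The wrist camera is an equidistant fisheye: a pixel r from the principal point sees the ray r / f radians off the axis. A picture is of the moment at which its call begins: read the wrist's pose just before it. calibration takes no time and is no camera call; for the wrist camera it gives the pose at the moment of the call.
- bot.hand_in(): hands the job in, once; it reports no verdict.
The state is a dict: "t": time; "q": joint angles; "joint_vel": joint speeds; "joint_torque": joint torques, N m; "eef_pos": TCP position; "tool_rot": TCP orientation; "contact_force": force on the tool from outside, world axes, zero at the start; "torque": the same for the moment, N m; "gripper_width": opening from 0.0 (shut) to 1.0 (fully open).
Only numpy, scipy, OpenCV 4.12 (cv2) and the standard library are available. Lean on these libraries where they do the work, as an engineer would, in place of code of your own. Each camera call takes 0.05 s, during which the arm holds its last target.

### The job

Be my third hand while I screw this peg block to the coat rack: first turn the jig's knob until its steel stop arm lies along the backboard with its tail on the index line. Then stand the peg block on the jig plate, peg pointing away from the backboard and its side up against the arm's tip (a gap of a few millimetres is fine), and press its flat back squarely on the sprung backboard with a steady 10 N or so, which brings the board's front face between the two lines. Finish while still holding it pressed there, do not let go; never ram the board, and leave the other things on the console where they are.

Things in the scene. Friction and masses are not known exactly. Their poses are not given: they have to be found in the camera images.
- jig: Jig fixed on the console: aluminium plate 180 (x) x 320 (y) x 10 mm thick, origin at the centre of its underside. Jig +x is the pressing direction, square to the backboard; +y runs along the backboard, away from the knob; z up. A grey spring housing 60 mm high stands behind the board at x = 68 to 88, y = -30 to 120 mm. The knob's axis is at x = 10, y = -105 mm.
- board (a joint): Slide (m) of the wooden backboard, 14 mm thick, 175 mm long, standing on edge, 14 to 80 mm above the console, jig y = -45 to 130 mm. At 0 (rest) its front face is at jig x = 15 mm, facing -x. It slides along jig +x against a spring of 0.6 N per mm with no preload: 10 N is 0.0167 (6 N 0.010, 14 N 0.0233); hard stop at 0.030 m.
- board_face (a point): Point on the backboard's front face (moves with the board), at jig y = -10 mm, 45 mm above the console: where the back of the block should be pressed.
- swing (a joint): Angle (rad) of the swing stop: 0 when the arm points along jig +y, tail at the index line; positive is anticlockwise from above (arm swung out to jig -x). Starts at 0.6 to 1.3: turn it clockwise. Limits -0.3 and 1.5, no detent at 0; stays where it is left (friction 0.12 N m).
- knob_grip (a point): On the knob's vertical axis at the height to grip, 48 mm above the console. The black knob is an upright bar grip 14 mm thick, 44 mm long, 24 to 60 mm above the console; its length runs along the stop arm.
- stop_tip (a point): Rounded tip of the steel stop arm, 70 mm from the knob's axis. The arm is 16 mm wide and fills 11 to 24 mm above the console. At angle 0 the tip is at jig (10, -35) mm, so a block touching it has its centre at jig y = -10 mm.
- peg_block: Loose light-wood block 36 (x) x 50 (y) x 70 mm high, 0.11 to 0.20 kg, upright on the console; origin at the centre of its underside. Its flat back is the +x face; from the -x face sticks out a wooden peg 16 mm thick with a 24 mm head, 42 mm up. Grip it across its 50 mm width near the top, above the stop arm.
- peg_tip (a point): Outer end of the peg on the block's axis, at block x = -56 mm, 42 mm above its underside.
- bowl: Glazed blue ceramic key bowl, 150 mm across, 55 mm high, origin under its centre. Leave alone.
- key_ring: Steel key ring with three keys lying flat, ring 38 mm across, keys reach 65 mm from the origin at the ring's centre. Leave alone.
- car_fob: Black car fob lying flat, 66 x 36 x 14 mm, origin under its centre. Leave alone.
- torch: Aluminium torch lying along its x axis, 130 mm long, 34 mm thick at the head, origin under its middle. Leave alone.
- glasses_case: White sunglasses case, closed, 160 (x) x 66 x 59 mm high, origin under its centre. Leave alone.
- screwdriver: Screwdriver with a grey handle, lying along its x axis beside the peg block. Leave alone.
- screw_tray: Shallow aluminium tray 70 x 100 x 22 mm, origin under its centre. Leave alone.
- index_line (a point): Middle of the dark index line on the plate, 18 mm long along jig y, at jig (10, -150) mm: on the knob's side away from the board. The stop arm's thin tail points at it when the angle is 0.
- band_lines (a point): Point midway between two dark lines on the plate beside the backboard's far end, at jig (31.5, 147) mm. The lines lie at jig x = 25 and 38 mm: where the board's front face stands under 6 N and 14 N.
Not all that is in view belongs to the job. Of the things that look like the peg_block, take the one that is nearest to the robot's base at the start.

How it is judged:
On the way, in this order (a step that is already met when the one before it is completed fails the run):
1. the stop arm is turned to the index line (within 0.13 rad) before the block is pressed on the board (value of joint swing between -0.13 and 0.13 rad and contact force between peg_block and board below 0.5 N), for 0.3 s.
2. the block is then pressed on the backboard with 6 to 14 N (contact force between peg_block and board between 6 and 14 N), for 0.3 s.
At the end, for the whole second after the job is handed in: Stop arm within 0.13 rad of its index; fingers still on the block; block upright and square to the board (0.1 rad), peg outwards, underside at most 8 mm above the plate, side within 8 mm of the arm's tip, pressing the board with 6 to 14 N, under 10 mm/s, through the last second (all of step 2 and value of joint swing between -0.13 and 0.13 rad and contact force between the fingers and peg_block above 1 N and y of peg_block in the frame of jig between -0.018 and -0.002 m and z of peg_block in the frame of jig between 0.005 and 0.018 m and angle between peg_block's own z axis and vertical below 0.1 rad and angle between the x axis of peg_block and the x axis of jig, either way round below 0.1 rad and x of peg_tip in the frame of jig below -0.01 m and linear speed of peg_block below 0.01 m/s); the arm keeps its last pose, push and grip.
It fails at once if the backboard is rammed (over 22 N) (contact force between peg_block and board above 22 N).
It fails at once if another thing on the console is moved over 30 mm (distance of any of bowl, key_ring, car_fob, torch, glasses_case, screwdriver, screw_tray from where it was at the start of the episode above 0.03 m).
It also fails if it takes over 51 s, if anything falls off the work surface, if the arm or the gripper's body presses on something with over 40 N, if the wrist force passes 120 N, or if a joint passes its speed limit or range.

## Working session

There is one attempt and no reset: what is moved stays moved. The work goes in short steps, Python scripts to look and compute and a shell command to move; the robot and the scene stay as the last step left them, time stands still between calls to the robot, and variables do not carry over. Pictures are saved under pics/ and viewed, and the job is handed in when it is done.

```bash
ls; mkdir -p pics; python3 - <<'E'
from station import bot
import cv2, numpy as np
o=bot.get_obs(); print({k:np.round(v,3).tolist() for k,v in o.items()})
for n in ("scene","top"):
    im,d=bot.read_camera(n); cv2.imwrite(f"pics/{n}0.png",im[:,:,::-1]); np.save(f"pics/{n}0d.npy",d)
    c=bot.calibration(n); print(n,{k:np.round(v,3).tolist() for k,v in c.items()})
E
```

```text
pics
{'t': 0.0, 'q': [-1.425, 0.478, 0.022, 1.556, -0.012, 1.109, -0.083], 'joint_vel': [-0.0, -0.0, -0.0, -0.002, 0.0, 0.001, 0.002], 'joint_torque': [-0.0, -59.644, 1.607, -28.12, 0.012, 0.009, -0.0], 'eef_pos': [0.169, 0.653, 0.244], 'tool_rot': [-0.0, 0.127, 0.992, -0.001], 'contact_force': [-0.404, -0.324, 0.804], 'torque': [0.004, -0.008, -0.014], 'gripper_width': 0.998}
scene {'fx': 435.208, 'fy': 435.208, 'cx': 281.84, 'cy': 207.942, 'extrinsics': [[0.418, 0.746, -0.519, 1.125], [0.908, -0.337, 0.247, -0.251], [0.009, -0.574, -0.819, 0.897], [0.0, 0.0, 0.0, 1.0]]}
top {'fx': 420.922, 'fy': 420.922, 'cx': 280.339, 'cy': 208.646, 'extrinsics': [[-0.048, -0.975, 0.219, 0.373], [-0.999, 0.048, -0.006, 0.023], [-0.004, -0.219, -0.976, 1.063], [0.0, 0.0, 0.0, 1.0]]}
```

View pics/scene0.png

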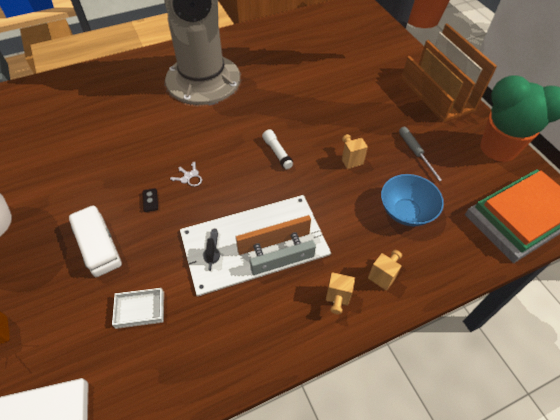

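View pics/top0.png

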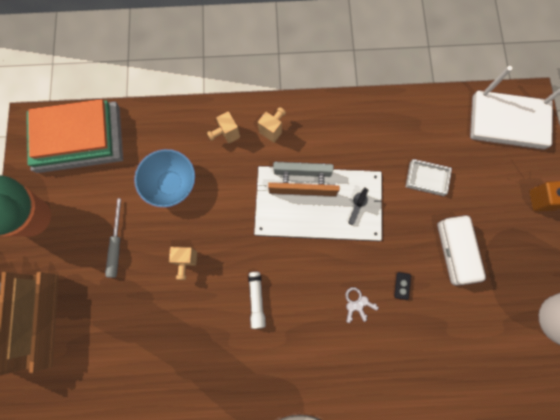

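```bash
cat > h.py <<'E'
import numpy as np,cv2
from station import bot
def pt(c,d,u,v):
    z=d[int(v),int(u)]; p=np.array([(u-c['cx'])/c['fx']*z,(v-c['cy'])/c['fy']*z,z,1]); return (np.array(c['extrinsics'])@p)[:3]
def ray(c,u,v,zw):  # intersect plane z=zw
    E=np.array(c['extrinsics']); r=E[:3,:3]@np.array([(u-c['cx'])/c['fx'],(v-c['cy'])/c['fy'],1]); o=E[:3,3]; return o+r*(zw-o[2])/r[2]
def proj(c,p):
    E=np.linalg.inv(np.array(c['extrinsics'])); q=E[:3,:3]@np.asarray(p)+E[:3,3]; return c['fx']*q[0]/q[2]+c['cx'],c['fy']*q[1]/q[2]+c['cy']
def cloud(c,d):
    v,u=np.mgrid[:d.shape[0],:d.shape[1]]; E=np.array(c['extrinsics'])
    P=np.stack([(u-c['cx'])/c['fx']*d,(v-c['cy'])/c['fy']*d,d],-1)@E[:3,:3].T+E[:3,3]; P[d==0]=np.nan; return P
E
python3 - <<'E'
from h import *
for n in ("scene","top"):
    c=bot.calibration(n); d=np.load(f"pics/{n}0d.npy")
    print(n,'tcp px',proj(c,[.169,.653,.245]),'base',proj(c,[0,0,0]),proj(c,[0,0,.3]))
c=bot.calibration("top"); d=np.load("pics/top0d.npy")
for nm,u,v in [("block",181,253),("b2",228,122),("b3",269,125),("plate",300,220),("plateTL",261,229),("plateTR",376,233),("pTR2",376,172),("pTL",262,172),("table",300,280),("bowl",165,180)]:
    print(nm,np.round(pt(c,d,u,v),3))
im,d=bot.read_camera("wrist"); cv2.imwrite("pics/w0.png",im[:,:,::-1])
im=cv2.imread("pics/top0.png"); cv2.imwrite("pics/jig0.png",cv2.resize(im[155:250,240:395],None,fx=5,fy=5,interpolation=cv2.INTER_CUBIC))
cv2.imwrite("pics/blk0.png",cv2.resize(im[220:300,90:220],None,fx=6,fy=6,interpolation=cv2.INTER_CUBIC))
E
```

```text
scene tcp px (np.float64(426.3009207616653), np.float64(-15.520052386827558)) base (np.float64(202.92164994849156), np.float64(79.09623285437723)) (np.float64(186.92237055031106), np.float64(-14.906693919056323))
top tcp px (np.float64(-65.64711906541339), np.float64(437.7561719296131)) base (np.float64(300.37451974827263), np.float64(470.74315407688266)) (np.float64(308.4266684091419), np.float64(544.8206568679942))
block [0.5   0.256 0.072]
b2 [0.829 0.139 0.066]
b3 [0.813 0.035 0.071]
plate [ 0.577 -0.032  0.011]
plateTL [0.558 0.068 0.012]
plateTR [ 0.534 -0.222  0.013]
pTR2 [ 0.694 -0.237  0.013]
pTL [0.709 0.059 0.011]
table [ 0.427 -0.024  0.001]
bowl [0.7   0.313 0.009]
```

View pics/jig0.png

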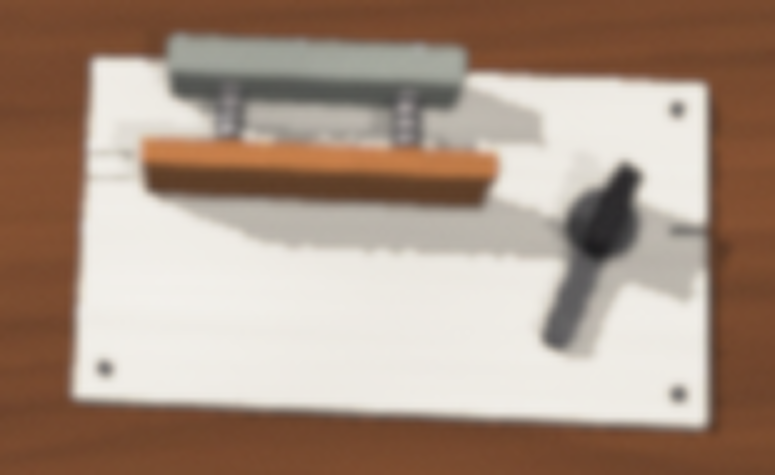

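View pics/blk0.png

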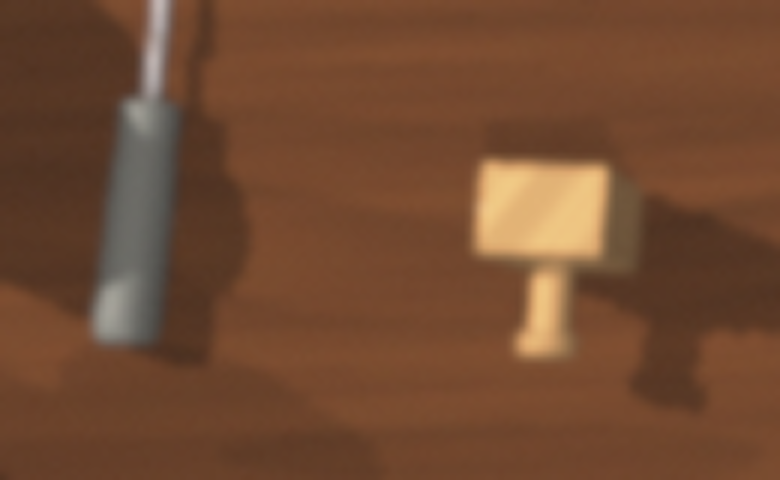

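View pics/w0.png

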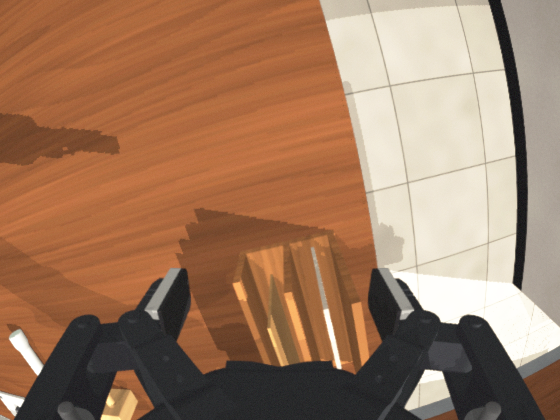

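```bash
python3 - <<'E'
from h import *
c=bot.calibration("top")
def j(x,y): return 240+(x-2)/5,155+(y-2)/5
C={k:ray(c,*j(*v),.010)[:2] for k,v in dict(RL=(92,57),RR=(710,83),FR=(708,428),FL=(72,402)).items()}
for k in C: print(k,np.round(C[k],4))
print('ctr',np.mean(list(C.values()),0),[np.linalg.norm(C[a]-C[b]) for a,b in(("RL","RR"),("FL","FR"),("RL","FL"),("RR","FR"))])
y=(C['RL']-C['RR'])+(C['FL']-C['FR']); print('yaw from y',np.arctan2(-y[0],y[1]))
x=(C['RL']-C['FL'])+(C['RR']-C['FR']); print('yaw from x',np.arctan2(x[1],x[0]))
def b(x,y): return 90+(x-3)/6,220+(y-3)/6
print('block top corners',[np.round(ray(c,*b(*p),.07)[:2],4) for p in((480,158),(610,162),(604,257),(473,252))])
print('peg tip',ray(c,*b(544,358),.042+.012))
print('peg root',ray(c,*b(550,268),.05))
print('arm tip',ray(c,*j(556,345),.024),'knob top',ray(c,*j(602,215),.06), 'hub',ray(c,*j(602,225),.024), 'tail end',ray(c,*j(628,170),.024))
# cloud cross-check of the block & plate in both cams
for n in("scene","top"):
    P=cloud(bot.calibration(n),np.load(f"pics/{n}0d.npy"))
    m=(P[...,2]>.064)&(P[...,2]<.076)&(abs(P[...,0]-.5)<.06)&(abs(P[...,1]-.256)<.06)
    print(n,'blocktop',m.sum(),P[m].mean(0),cv2.minAreaRect((P[m][:,:2]*1000).astype(np.float32)))
    m=(P[...,2]>.005)&(P[...,2]<.016)&(P[...,0]>.5)&(P[...,0]<.76)&(P[...,1]>-.27)&(P[...,1]<.12)
    print('plate',m.sum(),cv2.minAreaRect((P[m][:,:2]*1000).astype(np.float32)), np.median(P[m][:,2]))
    m=(P[...,2]>.05)&(P[...,2]<.075)&(abs(P[...,0]-.64)<.06)&(abs(P[...,1]+.18)<.06)
    print('knob',m.sum(),cv2.minAreaRect((P[m][:,:2]*1000).astype(np.float32)),P[m].mean(0) )
E
python3 - <<'E'
import cv2
im=cv2.imread("pics/scene0.png"); cv2.imwrite("pics/jigs0.png",cv2.resize(im[190:300,170:340],None,fx=4.5,fy=4.5,interpolation=cv2.INTER_CUBIC))
E
```

```text
RL [0.7264 0.0693]
RR [ 0.6963 -0.2528]
FR [ 0.5153 -0.2335]
FL [0.5441 0.0861]
ctr [ 0.62052862 -0.08272958] [np.float64(0.3234944965121324), np.float64(0.3208757743050351), np.float64(0.1831065526913139), np.float64(0.18199029769010247)]
yaw from y -0.09163310975409486
yaw from x -0.09877333342755826
block top corners [array([0.5181, 0.2837]), array([0.514 , 0.2323]), array([0.4767, 0.2347]), array([0.4812, 0.2861])]
peg tip [0.43974222 0.26184349 0.054     ]
peg root [0.47545762 0.26053947 0.05      ]
arm tip [ 0.55890322 -0.15825327  0.024     ] knob top [ 0.61604332 -0.17997798  0.06      ] hub [ 0.6195463  -0.18680462  0.024     ] tail end [ 0.64773733 -0.20264163  0.024     ]
scene blocktop 218 [0.49607359 0.25674422 0.06926581] ((495.69287109375, 258.043212890625), (50.8665885925293, 37.6667366027832), 86.96543884277344)
plate 5911 ((628.436279296875, -67.701171875), (358.9399719238281, 210.49436950683594), 87.35380554199219) 0.009546555815756919
knob 159 ((647.1426391601562, -151.60594177246094), (112.07861328125, 47.542659759521484), 53.89607238769531) [ 0.62778108 -0.17594367  0.05880518]
top blocktop 333 [0.49647112 0.25826963 0.06922484] ((496.8482360839844, 258.8896179199219), (50.856163024902344, 36.38789749145508), 85.96539306640625)
plate 6757 ((629.9598388671875, -75.22216796875), (258.54425048828125, 389.2005615234375), 0.06374874711036682) 0.009887748555270193
knob 114 ((644.9967041015625, -148.91769409179688), (111.0655517578125, 53.19306182861328), 52.99907684326172) [ 0.62216483 -0.18098507  0.05910589]
```

View pics/jigs0.png

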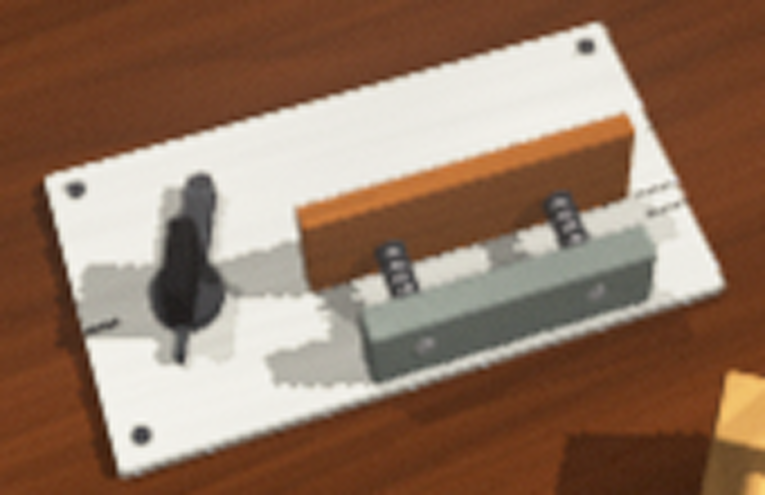

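```bash
cat >> h.py <<'E'
from scipy.spatial.transform import Rotation as R
J=np.array([.6205,-.0827]); JY=-.093
def jw(x,y,z=0): c,s=np.cos(JY),np.sin(JY); return np.array([J[0]+c*x-s*y,J[1]+s*x+c*y,z])
def go(p,ang=None):
    o=bot.get_obs(); q=o['tool_rot']; M=R.from_quat([q[1],q[2],q[3],q[0]])
    d=M.inv().apply(np.asarray(p)-o['eef_pos']); print('pos',np.round(o['eef_pos'],4),'shift tool',np.round(d,4))
    X=M.as_matrix(); a=np.degrees(np.arctan2(X[1,0],X[0,0])); print('tool x ang',round(a,2),'tilt',np.round(X[:2,2],4),'w',round(o['gripper_width'],3),'F',np.round(o['contact_force'],2),'T',np.round(o['torque'],3),'q',np.round(o['q'],2),'t',o['t'])
    if ang is not None:
        T=R.from_matrix(np.array([[np.cos(np.radians(ang)),np.sin(np.radians(ang)),0],[np.sin(np.radians(ang)),-np.cos(np.radians(ang)),0],[0,0,-1]]))
        print('turn rotvec tool',np.round((M.inv()*T).as_rotvec(degrees=True),2))
E
python3 - <<'E'
from h import *
c=bot.calibration("scene")
f=lambda x,y:(170+(x-1.75)/4.5,190+(y-1.75)/4.5)
print('corners',[np.round(ray(c,*f(*p),.01)[:2],4) for p in((45,178),(602,22),(725,290),(120,475))])
print('pred', [np.round(jw(*p)[:2],4) for p in((-.09,-.16),(-.09,.16),(.09,.16),(.09,-.16))])
print('tip',ray(c,*f(200,178),.022),'knob pred',jw(.01,-.105))
k=jw(.01,-.105); print('board px check')
go([k[0],k[1],.16],154)
E
```

```text
corners [array([ 0.5182, -0.2334]), array([0.5474, 0.0839]), array([0.7283, 0.0651]), array([ 0.6969, -0.2506])]
pred [array([ 0.516 , -0.2337]), array([0.5457, 0.085 ]), array([0.725 , 0.0683]), array([ 0.6953, -0.2504])]
tip [ 0.56001395 -0.15939922  0.022     ] knob pred [ 0.62070586 -0.18817491  0.        ]
board px check
pos [0.1694 0.6529 0.2445] shift tool [-0.648  -0.7007  0.0856]
tool x ang 165.46 tilt [-0.0003 -0.0014] w 0.999 F [ 0.16 -0.32  0.06] T [-0.033 -0.024 -0.016] q [-1.43  0.48  0.02  1.56 -0.01  1.11 -0.08] t 0.15
turn rotvec tool [-0.08  0.02 11.46]
```

```bash
python3 -m crank '[[[-0.037,-0.04,0],[0,0,1.2],0.085],[[-0.037,-0.04,0],[0,0,1.2],0.085],[[-0.037,-0.04,0],[0,0,1.2],0.085],[[-0.037,-0.04,0],[0,0,1.2],0.085],[[-0.037,-0.04,0],[0,0,1.2],0.085],[[-0.037,-0.04,0],[0,0,1.2],0.06],[[-0.037,-0.04,0],[0,0,1.2],0.05],[[-0.037,-0.04,0],[0,0,1.2],0.05],[[-0.037,-0.04,0],[0,0,1.2],0.05]]'; python3 - <<'E'
from h import *
k=jw(.01,-.105);go([k[0],k[1],.16],154)
E
```

```text
t: 1.27
eef_pos: [0.3645, 0.2023, 0.2453]
tool_rot: [0.0, 0.22, 0.976, 0.0]
contact_force: [0.2, 0.3, -0.7]
gripper_width: 0.587
pos [0.3645 0.2023 0.2453] shift tool [-0.3988 -0.243   0.0853]
tool x ang 154.62 tilt [0.0002 0.0004] w 0.587 F [ 0.22  0.26 -0.65] T [0.057 0.018 0.04 ] q [-0.92  0.03  0.27  2.15 -0.01  0.96  0.49] t 1.275
turn rotvec tool [0.02 0.   0.62]
```

```bash
python3 -m crank '[[[-0.045,-0.027,0.006],[0,0,0.6],0.05],[[-0.045,-0.027,0.006],[0,0,0],0.05],[[-0.045,-0.027,0.006],[0,0,0],0.05],[[-0.045,-0.027,0.006],[0,0,0],0.05],[[-0.045,-0.027,0.006],[0,0,0],0.05],[[-0.045,-0.027,0.006],[0,0,0],0.05],[[-0.045,-0.027,0.006],[0,0,0],0.05],[[-0.045,-0.027,0.006],[0,0,0],0.05],[[-0.03,-0.02,0.006],[0,0,0],0.05],[[0,0,0],[0,0,0],0.05]]'; python3 - <<'E'
from h import *
k=jw(.01,-.105);go([k[0],k[1],.16],154)
c=bot.calibration("wrist"); im,d=bot.read_camera("wrist"); cv2.imwrite("pics/w1.png",im[:,:,::-1]); np.save("pics/w1d.npy",d)
im,d=bot.read_camera("scene"); cv2.imwrite("pics/s1.png",im[:,:,::-1])
E
```

```text
t: 2.52
eef_pos: [0.612, -0.1818, 0.1904]
tool_rot: [-0.0, 0.227, 0.974, -0.001]
contact_force: [-0.2, -0.2, -0.7]
gripper_width: 0.585
pos [ 0.612  -0.1818  0.1904] shift tool [-0.0107 -0.0018  0.0304]
tool x ang 153.82 tilt [-0.0012 -0.002 ] w 0.585 F [-0.18 -0.19 -0.69] T [-0.009 -0.003 -0.012] q [-0.18  0.51  0.52  1.73 -0.3   0.98  1.56] t 2.525
turn rotvec tool [-0.13 -0.01 -0.18]
```

View pics/w1.png

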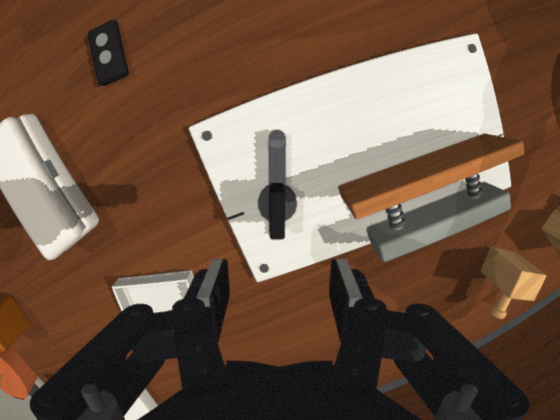

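View pics/s1.png

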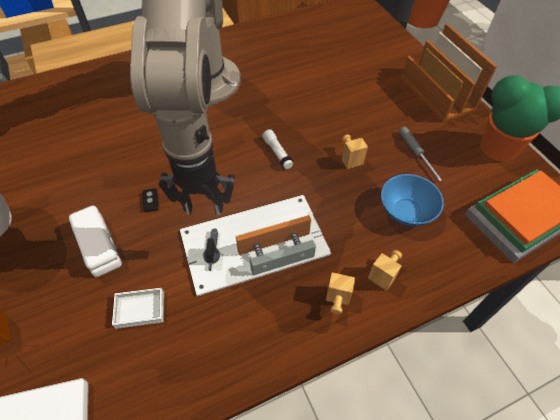

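```bash
cat >> h.py <<'E'
def wray(c,u,v,zw):
    E=np.array(c['extrinsics']); a=np.array([(u-c['cx'])/c['fx'],(v-c['cy'])/c['fy']]); r=np.linalg.norm(a)
    dr=np.array([*(a/r*np.sin(r)),np.cos(r)]) if r>0 else np.array([0,0,1.]); w=E[:3,:3]@dr; o=E[:3,3]; return o+w*(zw-o[2])/w[2]
E
python3 - <<'E'
from h import *
c=bot.calibration("wrist")
im=cv2.imread("pics/w1.png"); cv2.imwrite("pics/w1c.png",cv2.resize(im[110:260,200:350],None,fx=4,fy=4,interpolation=cv2.INTER_CUBIC))
a=wray(c,277,184,.06);b=wray(c,277,238,.06); print('knob bar ends',a,b,(a+b)/2,np.linalg.norm(a-b))
print('tip',wray(c,277,131,.02),'index',wray(c,236,215.5,.01),'pred',jw(.01,-.15))
for u,v,p in((190,127,(-.09,-.16)),(478,34,(-.09,.16)),(259,281,(.09,-.16))): print(wray(c,u,v,.01),jw(*p))
print(jw(.01,-.105))
E
```

```text
knob bar ends [ 0.59397427 -0.17005859  0.06      ] [ 0.63668549 -0.19099595  0.06      ] [ 0.61532988 -0.18052727  0.06      ] 0.04756702358265353
tip [ 0.55745707 -0.152382    0.02      ] index [ 0.61526966 -0.2267534   0.01      ] pred [ 0.61652689 -0.23298045  0.        ]
[ 0.51603504 -0.22549075  0.01      ] [ 0.51603036 -0.23365064  0.        ]
[0.54550488 0.0905924  0.01      ] [0.54574748 0.08496652 0.        ]
[ 0.69255554 -0.24052704  0.01      ] [ 0.69525252 -0.25036652  0.        ]
[ 0.62070586 -0.18817491  0.        ]
```

View pics/w1c.png

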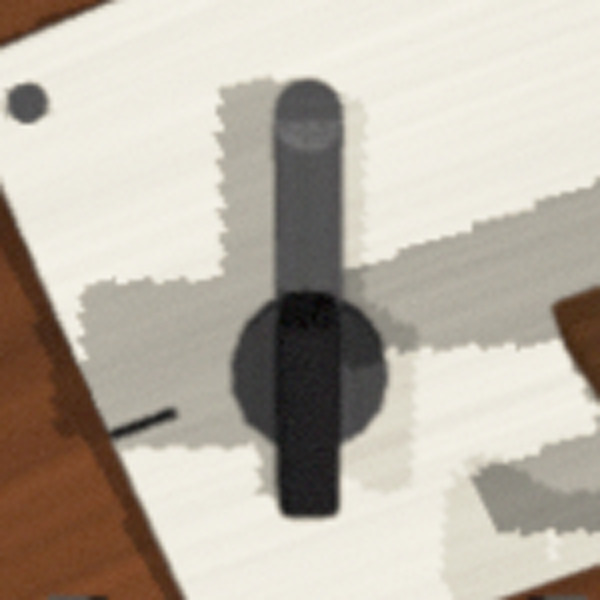

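```bash
python3 - <<'E'
from h import *
k=jw(.01,-.105);go([k[0],k[1],.16],154)
c=bot.calibration("wrist"); im,d=bot.read_camera("wrist"); cv2.imwrite("pics/w2.png",im[:,:,::-1])
g=lambda u,v:np.round(wray(c,u,v,.01),4)
print(np.round(np.array(c['extrinsics']),3))
im2=cv2.imread("pics/w1.png"); print(np.abs(im[:,:,::-1].astype(int)-im2).mean(), cv2.phaseCorrelate(np.float32(im2[100:260,180:400].mean(2)),np.float32(im[100:260,180:400].mean(2))))
c0=bot.calibration("top"); im,d=bot.read_camera("top"); cv2.imwrite("pics/t2.png",im[:,:,::-1])
print(bot.get_obs()['eef_pos'])
E
```

```text
pos [ 0.6116 -0.1782  0.1908] shift tool [-0.0126 -0.005   0.0308]
tool x ang 154.03 tilt [-0.0012  0.0005] w 0.584 F [ 0.78 -0.37 -0.74] T [-0.017 -0.001  0.009] q [-0.19  0.51  0.52  1.73 -0.3   0.98  1.56] t 2.625
turn rotvec tool [-0.   -0.07  0.03]
[[ 0.439  0.856  0.274  0.54 ]
 [ 0.899 -0.418 -0.132 -0.143]
 [ 0.001  0.304 -0.953  0.319]
 [ 0.     0.     0.     1.   ]]
6.559628684807256 ((-3.042234681943924, 1.6444266305755093), 0.923551555633545)
[ 0.61180458 -0.17694555  0.19120117]
```

```bash
python3 -m crank '[[[0,0,0],[0,0,0],0.05],[[0,0,0],[0,0,0],0.05],[[0,0,0],[0,0,0],0.05]]'; python3 - <<'E'
from h import *
k=jw(.01,-.105);go([k[0],k[1],.16],154)
c=bot.calibration("wrist"); im,d=bot.read_camera("wrist"); cv2.imwrite("pics/w3.png",im[:,:,::-1])
np.save("pics/w3c.npy",c,allow_pickle=True)
print(bot.get_obs()['eef_pos'])
E
```

```text
t: 3.1
eef_pos: [0.6121, -0.1781, 0.1915]
tool_rot: [0.0, 0.224, 0.975, 0.0]
contact_force: [0.9, 0.1, 0.1]
gripper_width: 0.587
pos [ 0.6121 -0.1781  0.1915] shift tool [-0.0122 -0.0053  0.0315]
tool x ang 154.09 tilt [0.0002 0.0001] w 0.587 F [0.91 0.06 0.08] T [-0.014 -0.039  0.061] q [-0.19  0.51  0.52  1.73 -0.3   0.98  1.56] t 3.1
turn rotvec tool [0.01 0.01 0.09]
[ 0.61208133 -0.17819954  0.1914138 ]
```

View pics/w3.png

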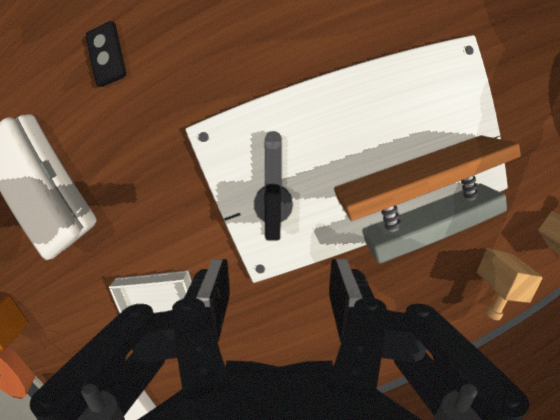

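```bash
python3 - <<'E'
from h import *
c=bot.calibration("wrist")
a=wray(c,273,185,.06);b=wray(c,273,239.5,.06); print('knob bar ends',a,b,(a+b)/2,np.linalg.norm(a-b))
print('tip',wray(c,273,131.5,.02),'index',wray(c,232,216.5,.01),'pred',jw(.01,-.15))
for u,v,p in((186,128,(-.09,-.16)),(475,36,(-.09,.16)),(255,282,(.09,-.16))): print(wray(c,u,v,.01),jw(*p))
print(jw(.01,-.105))
E
```

```text
knob bar ends [ 0.59405494 -0.17353929  0.06      ] [ 0.63734622 -0.19492895  0.06      ] [ 0.61570058 -0.18423412  0.06      ] 0.04828718514566791
tip [ 0.55696891 -0.15602744  0.02      ] index [ 0.61532944 -0.23124433  0.01      ] pred [ 0.61652689 -0.23298045  0.        ]
[ 0.51563872 -0.22984871  0.01      ] [ 0.51603036 -0.23365064  0.        ]
[0.54703543 0.08563988 0.01      ] [0.54574748 0.08496652 0.        ]
[ 0.69295954 -0.24540213  0.01      ] [ 0.69525252 -0.25036652  0.        ]
[ 0.62070586 -0.18817491  0.        ]
```

```bash
python3 -m crank '[[[-0.01,-0.0045,0.03],[0,0,0],0.05],[[0,0,0.04],[0,0,0],0.05],[[0,0,0.04],[0,0,0],0.05],[[0,0,0.0365],[0,0,0],0.05],[[0,0,0],[0,0,0],0.05],[[0,0,0],[0,0,0],0.05]]' 40; python3 - <<'E'
from h import *
go([.619,-.1865,.045],154)
c=bot.calibration("wrist"); im,d=bot.read_camera("wrist"); cv2.imwrite("pics/w4.png",im[:,:,::-1])
E
```

```text
t: 3.9
eef_pos: [0.6199, -0.1873, 0.0461]
tool_rot: [0.001, 0.225, 0.974, -0.0]
contact_force: [0.9, 0.3, 0.7]
gripper_width: 0.58
pos [ 0.6199 -0.1873  0.0461] shift tool [0.0012 0.0003 0.0011]
tool x ang 154.05 tilt [ 0.0015 -0.0005] w 0.58 F [0.93 0.32 0.71] T [-0.01  -0.052  0.029] q [-0.1   0.71  0.42  1.78 -0.41  0.74  1.65] t 3.9
turn rotvec tool [0.01 0.09 0.05]
```

View pics/w4.png

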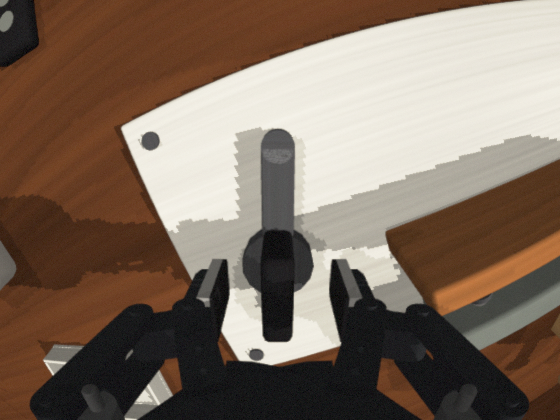

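```bash
python3 -m crank '[[[0,0,0],[0,0,0],0.0],[[0,0,0],[0,0,0],0.0],[[0,0,0],[0,0,0],0.0],[[0,0,0],[0,0,0],0.0],[[0,0,0],[0,0,0],0.0],[[0,0,0],[0,0,0],0.0]]' 40; python3 - <<'E'
from h import *
go([.619,-.1865,.045],154)
E
```

```text
t: 4.7
eef_pos: [0.6194, -0.1879, 0.0461]
tool_rot: [0.001, 0.225, 0.974, -0.0]
contact_force: [-3.3, -0.8, 5.7]
gripper_width: 0.161
pos [ 0.6194 -0.1879  0.0461] shift tool [0.0009 0.0011 0.0011]
tool x ang 154.01 tilt [ 0.0012 -0.0008] w 0.161 F [-3.27 -0.76  5.74] T [-0.172  0.435 -0.041] q [-0.1   0.71  0.42  1.78 -0.41  0.74  1.66] t 4.7
turn rotvec tool [-0.01  0.08  0.01]
```

```bash
python3 -m crank '[[[0,0,0],[0,0,6.5],0.0],[[0,0,0],[0,0,9],0.0],[[0,0,0],[0,0,9],0.0],[[0,0,0],[0,0,9],0.0],[[0,0,0],[0,0,9],0.0],[[0,0,0],[0,0,9],0.0],[[0,0,0],[0,0,9],0.0],[[0,0,0],[0,0,9],0.0],[[0,0,0],[0,0,0],0.0],[[0,0,0],[0,0,0],0.0]]'; python3 - <<'E'
from h import *
go([.619,-.1865,.045],84.7)
im,d=bot.read_camera("wrist"); cv2.imwrite("pics/w5.png",im[:,:,::-1])
E
```

```text
t: 5.95
eef_pos: [0.6206, -0.1872, 0.0461]
tool_rot: [0.001, 0.74, 0.673, 0.001]
contact_force: [2.5, -0.3, 5.1]
gripper_width: 0.154
pos [ 0.6206 -0.1872  0.0461] shift tool [ 0.0005 -0.0017  0.0011]
tool x ang 84.59 tilt [ 0.0032 -0.0008] w 0.154 F [ 2.48 -0.26  5.14] T [-0.102 -0.271 -0.148] q [-0.3   0.8   0.73  1.8  -0.71  0.82  0.69] t 5.95
turn rotvec tool [ 0.19  0.03 -0.11]
```

View pics/w5.png

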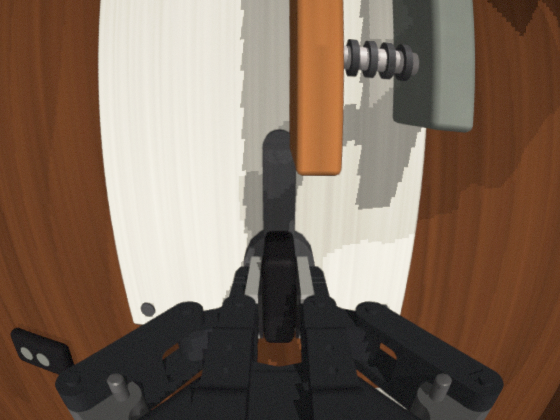

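```bash
python3 -m crank '[[[0,0,0],[0,0,0],0.05],[[0,0,0],[0,0,0],0.05],[[0,0,0],[0,0,0],0.05],[[0,0,-0.03],[0,0,0],0.05],[[0,0,-0.05],[0,0,0],0.05],[[0,0,-0.05],[0,0,0],0.05],[[0,0,0],[0,0,0],0.05],[[0,0,0],[0,0,0],0.05]]'; python3 - <<'E'
from h import *
go([.497,.2585,.17],176)
im,d=bot.read_camera("wrist"); cv2.imwrite("pics/w6.png",im[:,:,::-1])
E
```

```text
t: 7.0
eef_pos: [0.6187, -0.1864, 0.1742]
tool_rot: [-0.001, 0.74, 0.673, 0.0]
contact_force: [-0.7, 0.4, -0.4]
gripper_width: 0.585
pos [ 0.6187 -0.1864  0.1742] shift tool [ 0.4314 -0.1632  0.0046]
tool x ang 84.57 tilt [-0.0007  0.0008] w 0.585 F [-0.66  0.44 -0.44] T [-0.03  -0.025  0.061] q [-0.39  0.65  0.87  1.73 -0.57  1.03  0.59] t 7.0
turn rotvec tool [ 0.000e+00 -7.000e-02 -9.143e+01]
```

View pics/w6.png

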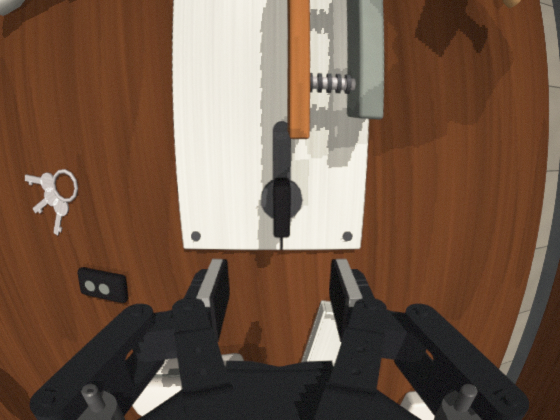

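```bash
python3 -m crank '[[[0.043,-0.016,0],[0,0,0],0.05],[[0.043,-0.016,0],[0,0,0],0.06],[[0.043,-0.016,0],[0,0,0],0.07],[[0.043,-0.016,0],[0,0,0],0.08],[[0.043,-0.016,0],[0,0,0],0.085],[[0.043,-0.016,0],[0,0,0],0.085],[[0.043,-0.016,0],[0,0,0],0.085],[[0.043,-0.016,0],[0,0,0],0.085],[[0.043,-0.016,0],[0,0,0],0.085],[[0.043,-0.016,0],[0,0,0],0.085]]'; python3 -m crank '[[[0,0,0],[0,0,-9.1],0.085],[[0,0,0],[0,0,-9.1],0.085],[[0,0,0],[0,0,-9.1],0.085],[[0,0,0],[0,0,-9.1],0.085],[[0,0,0],[0,0,-9.1],0.085],[[0,0,0],[0,0,-9.1],0.085],[[0,0,0],[0,0,-9.1],0.085],[[0,0,0],[0,0,-9.1],0.085],[[0,0,0],[0,0,-9.1],0.085],[[0,0,0],[0,0,-9.1],0.085]]'; python3 -m crank '[[[0,0,0],[0,0,0],0.085],[[0,0,0],[0,0,0],0.085],[[0,0,0],[0,0,0],0.085]]';python3 - <<'E'
from h import *
go([.497,.2585,.17],176)
im,d=bot.read_camera("wrist"); cv2.imwrite("pics/w7.png",im[:,:,::-1])
E
```

```text
t: 8.3
eef_pos: [0.4992, 0.2575, 0.1734]
tool_rot: [-0.0, 0.74, 0.673, -0.001]
contact_force: [0.2, 0.9, -0.1]
gripper_width: 0.996
t: 9.55
eef_pos: [0.4996, 0.256, 0.1732]
tool_rot: [-0.001, 0.036, 0.999, -0.001]
contact_force: [0.7, 0.1, -1.3]
gripper_width: 0.997
t: 9.93
eef_pos: [0.5004, 0.2563, 0.1744]
tool_rot: [-0.0, 0.04, 0.999, -0.0]
contact_force: [0.1, 0.2, 0.1]
gripper_width: 0.995
pos [0.5004 0.2563 0.1744] shift tool [0.0036 0.0019 0.0044]
tool x ang 175.47 tilt [-0.0005 -0.0005] w 0.995 F [0.12 0.24 0.12] T [ 0.024  0.038 -0.083] q [-1.01  0.41  0.55  1.93 -0.28  0.88  1.17] t 9.925
turn rotvec tool [-0.03 -0.03 -0.53]
```

View pics/w7.png

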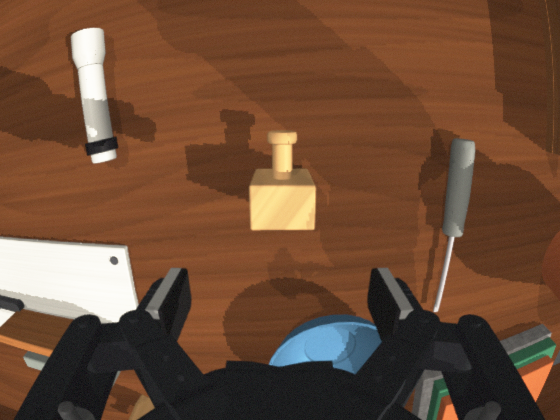

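```bash
python3 - <<'E'
from h import *
c=bot.calibration("wrist")
P=[wray(c,*p,.07) for p in((250,187),(314.5,186.5),(315,229.5),(250.5,230))]
print(np.round(P,4),np.mean(P,0)); e=(P[1]-P[0]+P[2]-P[3]);print(np.degrees(np.arctan2(e[1],e[0])),np.linalg.norm(e)/2)
m=np.mean(P,0);go([(m[0]+.4968)/2,(m[1]+.2587)/2,.040],176)
E
```

```text
[[0.4763 0.2384 0.07  ]
 [0.4797 0.2859 0.07  ]
 [0.5136 0.2847 0.07  ]
 [0.5101 0.2352 0.07  ]] [0.49491206 0.26103103 0.07      ]
85.88224005493305 0.04859400182173417
pos [0.5004 0.2564 0.1746] shift tool [0.0048 0.0031 0.1346]
tool x ang 175.49 tilt [-0.0003 -0.0004] w 0.995 F [ 0.15 -0.26 -0.83] T [ 0.007 -0.025 -0.008] q [-1.01  0.41  0.55  1.93 -0.28  0.88  1.17] t 9.975
turn rotvec tool [-0.02 -0.02 -0.51]
```

```bash
python3 -m crank '[[[0.005,0.003,0.03],[0,0,-0.4],0.085],[[0,0,0.04],[0,0,0],0.085],[[0,0,0.04],[0,0,0],0.085],[[0,0,0.024],[0,0,0],0.085],[[0,0,0],[0,0,0],0.085],[[0,0,0],[0,0,0],0.085]]' 60;python3 - <<'E'
from h import *
go([.496,.2598,.040],176)
im,d=bot.read_camera("wrist"); cv2.imwrite("pics/w8.png",im[:,:,::-1])
E
```

```text
t: 10.72
eef_pos: [0.4965, 0.26, 0.0417]
tool_rot: [0.001, 0.035, 0.999, 0.0]
contact_force: [0.3, 0.0, -0.7]
gripper_width: 0.998
pos [0.4965 0.26   0.0417] shift tool [ 0.0005 -0.0002  0.0017]
tool x ang 175.93 tilt [0.0012 0.0005] w 0.998 F [ 0.26  0.04 -0.68] T [ 0.023 -0.029 -0.015] q [-0.92  0.61  0.43  2.   -0.42  0.62  1.28] t 10.725
turn rotvec tool [ 0.03  0.07 -0.07]
```

View pics/w8.png

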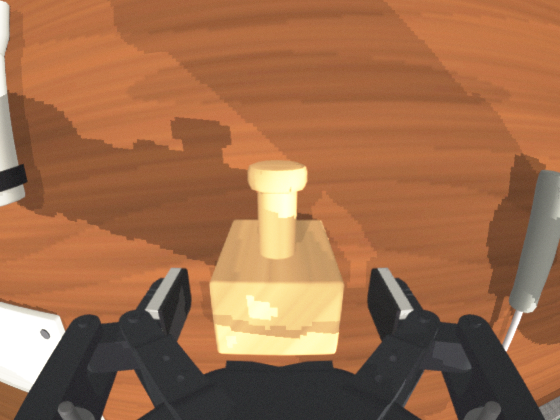

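Block centred between the fingers (u≈278). Close and lift.

```bash
python3 -m crank '[[[0,0,0.0015],[0,0,0],0.06],[[0,0,0],[0,0,0],0.04],[[0,0,0],[0,0,0],0.03],[[0,0,0],[0,0,0],0.03],[[0,0,0],[0,0,0],0.03],[[0,0,0],[0,0,0],0.03]]' 60;python3 - <<'E'
from h import *
go([.496,.2598,.040],176)
E
python3 -m crank '[[[0,0,-0.02],[0,0,0],0.03],[[0,0,-0.04],[0,0,0],0.03],[[0,0,-0.03],[0,0,0],0.03],[[0,0,0],[0,0,0],0.03],[[0,0,0],[0,0,0],0.03]]';python3 - <<'E'
from h import *
go(jw(-.05,-.009,.13),180-5.4)
im,d=bot.read_camera("wrist"); cv2.imwrite("pics/w9.png",im[:,:,::-1])
im,d=bot.read_camera("scene"); cv2.imwrite("pics/s9.png",im[:,:,::-1])
E
```

```text
t: 11.52
eef_pos: [0.4964, 0.26, 0.0401]
tool_rot: [0.0, 0.035, 0.999, 0.0]
contact_force: [-1.4, 0.0, 6.5]
gripper_width: 0.579
pos [0.4964 0.26   0.0401] shift tool [ 0.0003 -0.0002  0.0001]
tool x ang 175.95 tilt [0.0009 0.0009] w 0.579 F [-1.41  0.    6.5 ] T [-0.127  0.178  0.053] q [-0.92  0.61  0.42  2.   -0.42  0.62  1.29] t 11.525
turn rotvec tool [ 0.05  0.05 -0.05]
t: 12.15
eef_pos: [0.4952, 0.2597, 0.1291]
tool_rot: [-0.0, 0.035, 0.999, -0.0]
contact_force: [-0.8, 0.6, -2.3]
gripper_width: 0.582
pos [0.4952 0.2597 0.1291] shift tool [-0.0988 -0.3406 -0.001 ]
tool x ang 175.98 tilt [-0.0008 -0.0001] w 0.582 F [-0.81  0.58 -2.35] T [0.003 0.052 0.022] q [-1.    0.47  0.52  1.96 -0.33  0.79  1.21] t 12.15
turn rotvec tool [-0.01 -0.04  1.38]
```

View pics/w9.png

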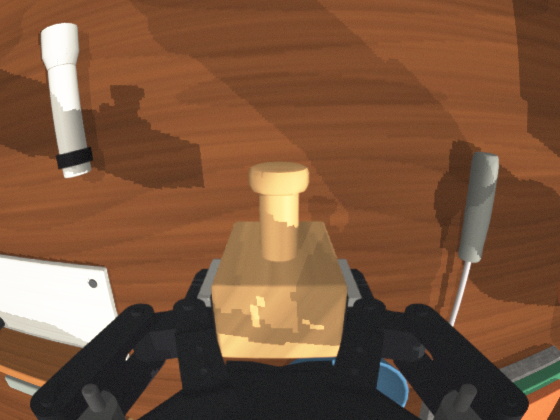

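View pics/s9.png

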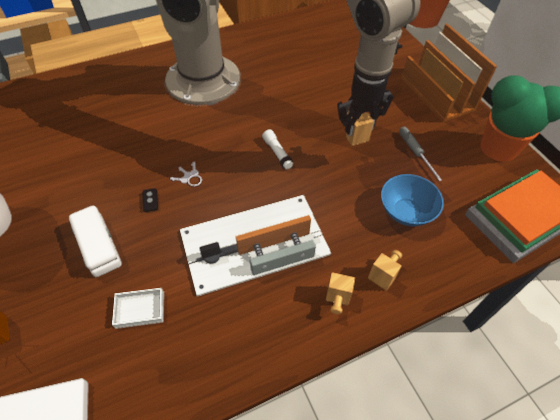

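```bash
python3 -m crank '[[[-0.012,-0.043,0],[0,0,0.2],0.03],[[-0.012,-0.043,0],[0,0,0.2],0.03],[[-0.012,-0.043,0],[0,0,0.2],0.03],[[-0.012,-0.043,0],[0,0,0.2],0.03],[[-0.012,-0.043,0],[0,0,0.2],0.03],[[-0.012,-0.043,0],[0,0,0.2],0.03],[[-0.012,-0.043,0],[0,0,0.2],0.03],[[-0.012,-0.034,0],[0,0,0],0.03],[[0,0,0],[0,0,0],0.03],[[0,0,0],[0,0,0],0.03]]';python3 - <<'E'
from h import *
go(jw(-.05,-.006,.053),180-5.4)
im,d=bot.read_camera("wrist"); cv2.imwrite("pics/w10.png",im[:,:,::-1])
im,d=bot.read_camera("top"); cv2.imwrite("pics/t10.png",im[:,:,::-1]);cv2.imwrite("pics/t10c.png",cv2.resize(im[155:260,220:395,::-1],None,fx=4.5,fy=4.5,interpolation=cv2.INTER_CUBIC))
E
```

```text
t: 13.5
eef_pos: [0.5633, -0.0814, 0.1283]
tool_rot: [-0.001, 0.047, 0.999, 0.0]
contact_force: [-0.4, 0.3, -1.7]
gripper_width: 0.579
pos [ 0.5633 -0.0814  0.1283] shift tool [-0.0072 -0.0019  0.0753]
tool x ang 174.56 tilt [-0.002   0.0004] w 0.579 F [-0.4  0.3 -1.7] T [ 0.059 -0.046 -0.067] q [-0.38  0.5   0.54  1.94 -0.35  0.8   1.83] t 13.5
turn rotvec tool [ 0.01 -0.12 -0.04]
```

View pics/w10.png

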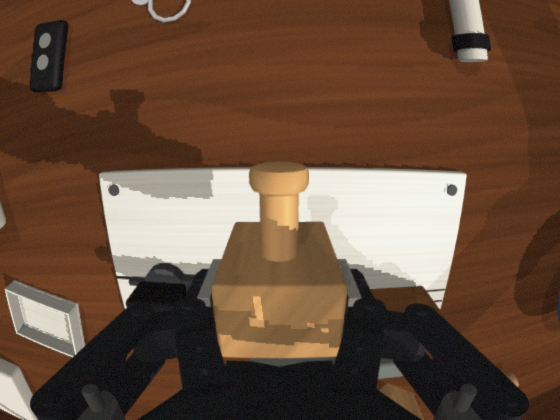

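View pics/t10c.png

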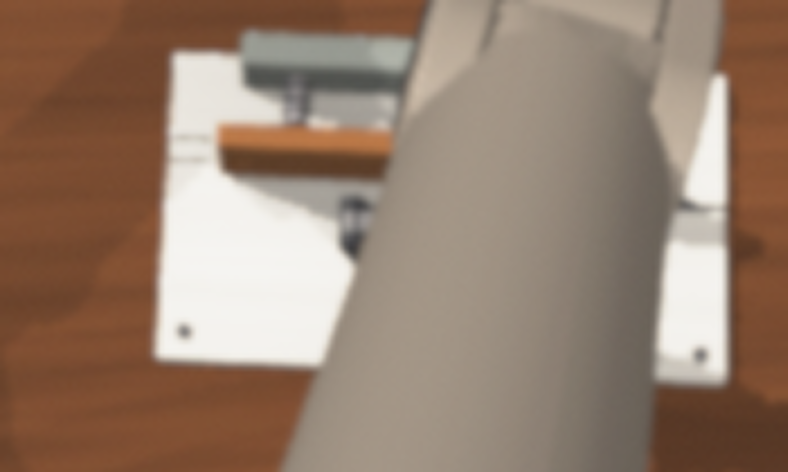

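```bash
python3 - <<'E'
from h import *
c=bot.calibration("wrist"); go(jw(-.05,-.006,.053),180-5.4)
for u,v,p in((101,174,(-.09,-.16)),(465,174.5,(-.09,.16))): print(wray(c,u,v,.01),jw(*p))
print('tip knobtop?',wray(c,164,266,.06))
E
```

```text
pos [ 0.5635 -0.0805  0.1286] shift tool [-0.007  -0.0029  0.0756]
tool x ang 174.66 tilt [-0.0014  0.0007] w 0.58 F [-0.29  0.14 -0.52] T [-0.059  0.017  0.014] q [-0.38  0.5   0.54  1.94 -0.35  0.8   1.83] t 13.6
turn rotvec tool [ 0.03 -0.08  0.06]
[ 0.51655854 -0.22733659  0.01      ] [ 0.51603036 -0.23365064  0.        ]
[0.54620883 0.08490572 0.01      ] [0.54574748 0.08496652 0.        ]
tip knobtop? [ 0.58108316 -0.16264418  0.06      ]
```

```bash
python3 -m crank '[[[-0.007,-0.003,0.025],[0,0,0],0.03],[[0,0,0.025],[0,0,0],0.03],[[0,0,0.02],[0,0,0],0.03],[[0,0,0.005],[0,0,0],0.03],[[0,0,0],[0,0,0],0.03],[[0,0,0],[0,0,0],0.03],[[0,0,0],[0,0,0],0.03]]';python3 - <<'E'
from h import *
go(jw(-.013,-.006,.052),180-5.4)
im,d=bot.read_camera("wrist"); cv2.imwrite("pics/w11.png",im[:,:,::-1])
im,d=bot.read_camera("scene"); cv2.imwrite("pics/s11c.png",cv2.resize(im[170:310,160:350,::-1],None,fx=4,fy=4,interpolation=cv2.INTER_CUBIC))
E
```

```text
t: 14.48
eef_pos: [0.5712, -0.0857, 0.055]
tool_rot: [0.001, 0.047, 0.999, 0.0]
contact_force: [-0.0, 0.6, -1.6]
gripper_width: 0.577
pos [ 0.5712 -0.0857  0.055 ] shift tool [-0.0358  0.0017  0.0031]
tool x ang 174.56 tilt [0.0014 0.0001] w 0.577 F [-0.    0.58 -1.6 ] T [-0.016 -0.018 -0.075] q [-0.31  0.61  0.47  1.96 -0.43  0.67  1.91] t 14.475
turn rotvec tool [ 0.01  0.08 -0.04]
```

View pics/w11.png

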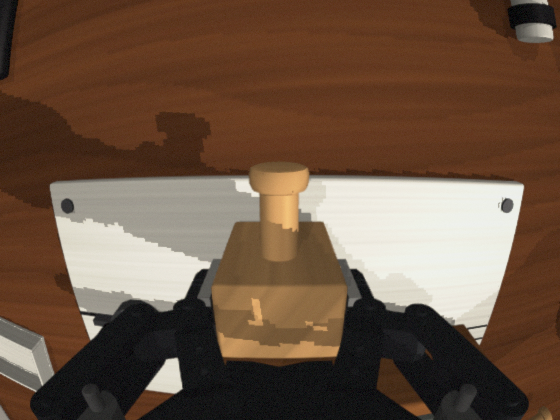

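View pics/s11c.png

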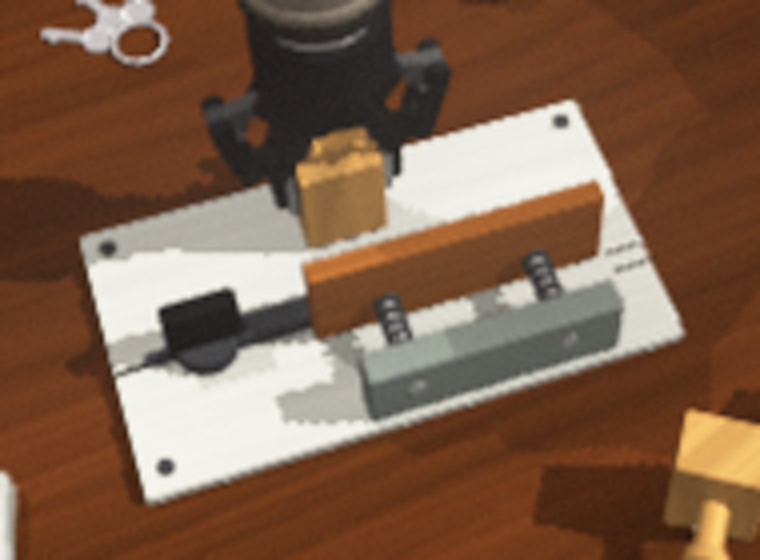

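```bash
python3 -m crank '[[[-0.012,0,0.001],[0,0,0],0.03],[[-0.012,0,0.001],[0,0,0],0.03],[[-0.01,0,0],[0,0,0],0.03],[[0,0,0],[0,0,0],0.03],[[0,0,0],[0,0,0],0.03],[[0,0,0],[0,0,0],0.03],[[0,0,0],[0,0,0],0.03]]';python3 - <<'E'
from h import *
for i in range(3):
    go(jw(-.003,-.006,.052),180-5.4); im,d=bot.read_camera("wrist")
cv2.imwrite("pics/w12.png",im[:,:,::-1])
E
```

```text
t: 15.45
eef_pos: [0.6042, -0.0889, 0.0523]
tool_rot: [-0.0, 0.048, 0.999, 0.0]
contact_force: [0.3, 0.2, -0.1]
gripper_width: 0.579
pos [ 0.6042 -0.0889  0.0523] shift tool [-0.0127  0.0017  0.0003]
tool x ang 174.55 tilt [-0.0002  0.0001] w 0.579 F [ 0.26  0.25 -0.08] T [ 0.048  0.036 -0.037] q [-0.3   0.66  0.47  1.88 -0.44  0.71  1.9 ] t 15.45
turn rotvec tool [ 0.01 -0.01 -0.05]
pos [ 0.6043 -0.0889  0.0524] shift tool [-0.0126  0.0017  0.0003]
tool x ang 174.55 tilt [-0.0001  0.0001] w 0.583 F [-0.36 -0.38 -1.05] T [-0.015 -0.008 -0.013] q [-0.3   0.66  0.47  1.88 -0.44  0.71  1.9 ] t 15.5
turn rotvec tool [ 0.01 -0.01 -0.05]
pos [ 0.6043 -0.0889  0.0523] shift tool [-0.0125  0.0017  0.0003]
tool x ang 174.56 tilt [-0.0001  0.0001] w 0.575 F [-0.23 -0.26 -1.67] T [-0.04   0.019  0.049] q [-0.3   0.66  0.47  1.88 -0.44  0.71  1.9 ] t 15.55
turn rotvec tool [ 0.01 -0.   -0.04]
```

View pics/w12.png

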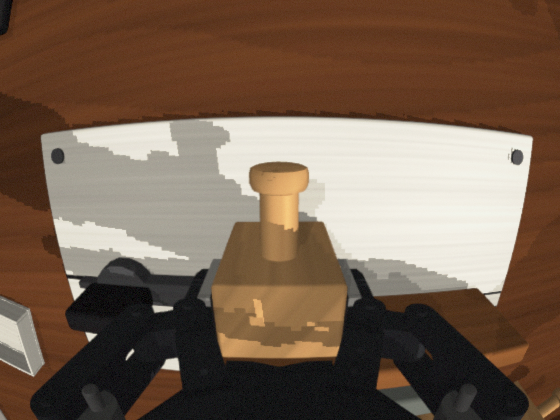

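```bash
python3 -m crank '[[[-0.004,0.001,0.0005],[0,0,0],0.03],[[-0.004,0,0],[0,0,0],0.03],[[-0.004,0,0],[0,0,0],0.03],[[-0.004,0,0],[0,0,0],0.03],[[0,0,0],[0,0,0],0.03],[[0,0,0],[0,0,0],0.03],[[0,0,0],[0,0,0],0.03]]';python3 - <<'E'
from h import *
F=[]
for i in range(6):
    o=bot.get_obs(); F.append(o['contact_force']); bot.read_camera("top")
print(np.round(F,2),np.mean(F,0)); go(jw(-.003,-.006,.052),180-5.4)
E
```

```text
t: 16.48
eef_pos: [0.6201, -0.0894, 0.0516]
tool_rot: [-0.0, 0.048, 0.999, 0.0]
contact_force: [-2.5, 0.9, -0.7]
gripper_width: 0.58
[[-2.51  0.89 -0.71]
 [-1.15 -0.7  -1.74]
 [-2.08  0.73 -2.23]
 [-2.05 -1.12 -1.65]
 [-1.32 -0.27 -1.99]
 [-0.65 -0.12 -3.01]] [-1.62781961 -0.09820825 -1.8863359 ]
pos [ 0.6202 -0.0895  0.0516] shift tool [ 0.0034  0.0007 -0.0004]
tool x ang 174.55 tilt [-0.0005  0.    ] w 0.579 F [-2.01 -0.38 -2.27] T [ 0.025  0.335 -0.07 ] q [-0.29  0.68  0.47  1.84 -0.44  0.73  1.89] t 16.775
turn rotvec tool [-0.   -0.03 -0.05]
```

```bash
python3 -m crank '[[[-0.002,0,0],[0,0,0],0.03],[[-0.002,0,0],[0,0,0],0.03],[[-0.002,0,0],[0,0,0],0.03],[[-0.002,0,0],[0,0,0],0.03],[[-0.002,0,0],[0,0,0],0.03],[[-0.002,0,0],[0,0,0],0.03],[[-0.002,0,0],[0,0,0],0.03],[[0,0,0],[0,0,0],0.03],[[0,0,0],[0,0,0],0.03],[[0,0,0],[0,0,0],0.03]]';python3 - <<'E'
from h import *
F=[]
for i in range(6):
    o=bot.get_obs(); F.append(o['contact_force']); im,d=bot.read_camera("wrist")
print(np.round(F,2),np.mean(F,0)); go(jw(.014,-.006,.052),180-5.4)
cv2.imwrite("pics/w13.png",im[:,:,::-1])
im,d=bot.read_camera("scene"); cv2.imwrite("pics/s13c.png",cv2.resize(im[170:310,160:350,::-1],None,fx=4,fy=4,interpolation=cv2.INTER_CUBIC)); np.save("pics/s13d.npy",d); cv2.imwrite("pics/s13.png",im[:,:,::-1])
im,d=bot.read_camera("top"); cv2.imwrite("pics/t13c.png",cv2.resize(im[155:260,240:395,::-1],None,fx=5,fy=5,interpolation=cv2.INTER_CUBIC))
E
```

```text
t: 18.02
eef_pos: [0.6327, -0.0906, 0.0516]
tool_rot: [-0.002, 0.048, 0.999, 0.0]
contact_force: [-9.1, 1.4, 3.7]
gripper_width: 0.577
[[-9.08  1.4   3.67]
 [-8.26  1.55  4.05]
 [-8.    1.38  3.3 ]
 [-9.1   1.48  3.11]
 [-8.83  1.26  2.96]
 [-9.68  2.55  3.67]] [-8.82753468  1.60397719  3.46085731]
pos [ 0.6327 -0.0906  0.0516] shift tool [-0.0011  0.0007 -0.0004]
tool x ang 174.54 tilt [-0.0035  0.001 ] w 0.578 F [-9.62  1.3   3.69] T [ 0.198  1.596 -0.125] q [-0.29  0.7   0.47  1.8  -0.44  0.75  1.89] t 18.325
turn rotvec tool [ 0.04 -0.2  -0.06]
```

View pics/w13.png

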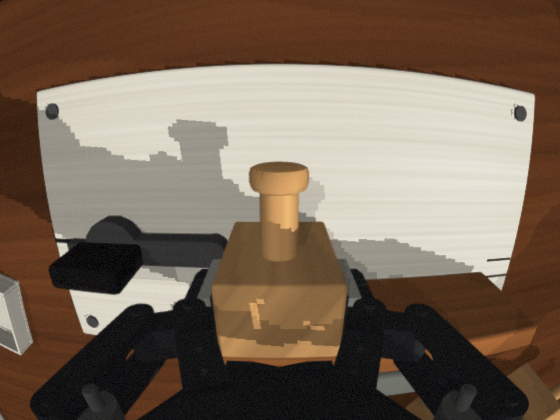

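View pics/s13c.png

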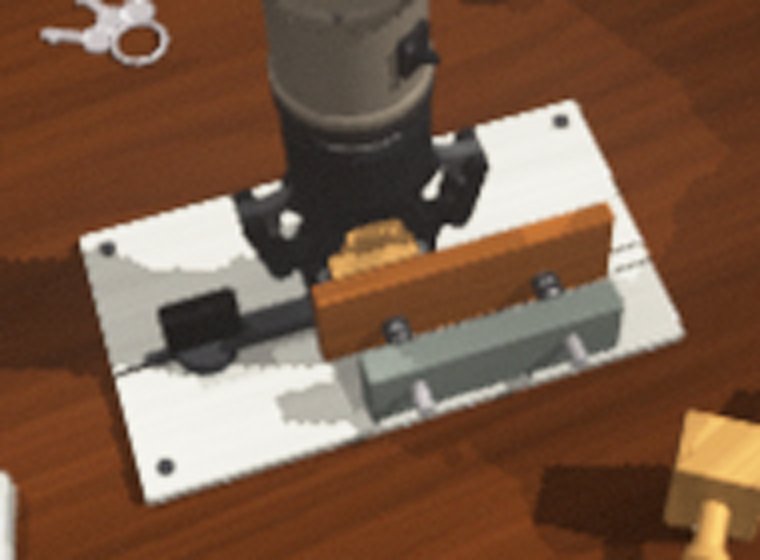

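View pics/t13c.png

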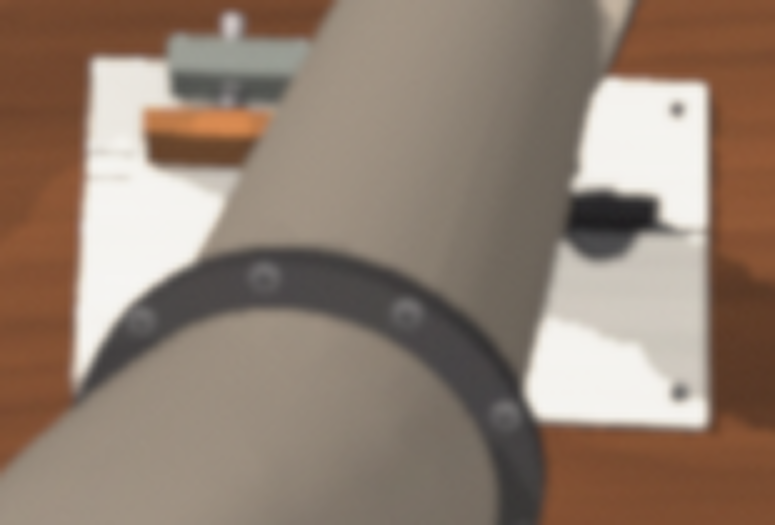

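```bash
python3 -m crank '[[[0,0,0],[0,0,0],0.03],[[0,0,0],[0,0,0],0.03],[[0,0,0],[0,0,0],0.03],[[0,0,0],[0,0,0],0.03]]';python3 - <<'E'
from h import *
go(jw(.014,-.006,.052),180-5.4)
print(bot.hand_in())
E
```

```text
t: 18.92
eef_pos: [0.6327, -0.0906, 0.0516]
tool_rot: [-0.002, 0.048, 0.999, 0.0]
contact_force: [-9.2, 2.1, 4.4]
gripper_width: 0.582
pos [ 0.6327 -0.0906  0.0516] shift tool [-0.0011  0.0007 -0.0004]
tool x ang 174.54 tilt [-0.0036  0.001 ] w 0.582 F [-9.18  2.08  4.38] T [ 0.238  1.652 -0.156] q [-0.29  0.7   0.47  1.8  -0.44  0.75  1.89] t 18.925
turn rotvec tool [ 0.04 -0.21 -0.06]
the job is handed in; nothing more can be done
None
```

I turned the stop arm to its index line. The peg block nearest the robot's base is now pressed on the backboard at about 9 N and still gripped, and I handed the job in at 18.9 s.

- **Stop arm:** I turned the knob clockwise about 69°. Both the wrist and scene pictures show the tail on the index line.
- **Press:** The wrist force was about 9 N against the board and steady. The compression I worked out from the tool position, about 15.7 mm, gives about 9.4 N. In the top picture the board's front face stands between the two lines.
- **Block:** It is square and upright to within about 0.3°, going by the tool's pose, with the peg pointing away from the board. Its centre is at about jig y = -5 to -7 mm, so the gap to the arm's tip is roughly 3–5 mm. The underside should be about 1–2 mm above the plate, worked out from the tool height.
- **Other things on the console:** I did not touch any of them, and they looked unmoved in the last pictures, which did not show all of them.

**Disagreements:**
- The cameras placed the jig 2–3 mm apart, more at the edge of the wrist picture, so I kept a small gap at the tip.
- The wrist also read an upward force of about 3–4 N while pressing. It is probably friction on the board or light contact with the plate, but I did not track it down.

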